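Unhook the red egg basket and stand it on the cork mat

TASK

Take the red egg basket off its hook, lifting it past the hook's upturned tip before drawing it away, and set it gently down so that it stands upright, wholly on the round cork mat, then let go. Leave the blue egg basket hanging undisturbed on the other hook.

Things in the scene. Friction and masses are not known exactly. Their poses are not given: they have to be found in the camera images.
- red_basket: Red egg basket, 90 g: round cup, foot dia 60, rim dia 68, 48 high (mm), with a rigid stirrup handle. Origin: centre of the underside; z up, y along the handle's bar. From z=68 two upright strips, 12 (x) by 6, outer faces at y=±25, free to grip from above; bar across, z=136 to 144, 12 wide. It hangs by the bar's middle, hook along x, foot 44 above the surface, yaw within 0.12 rad of the stand's.
- blue_basket: The same basket in blue, hanging on the stand's other hook (either may be on either hook); to be left alone. Origin and axes as for the red one.
- hook_stand: Dark steel stand, fixed. Origin: foot of its post; z up. Two hooks of 8 mm wire at y=±75 mm point to its -x: seat x=-60 to -78, wire top z=180; upturned tip x=-87, top z=208, the stand's highest point. A bar must rise over 28 mm to pass the tip, but under 70 before it is drawn off to -x, or the cup's rim meets the hook from below. Base plate x=-100 to 30, y=±105, 6 thick.
- cork_mat: Round flat cork mat, fixed, diameter 110 mm, 8 mm thick. Origin: centre of its underside, on the work surface.
There are look-alikes about, which are no part of the job. There is more than one size of the red_basket; the job needs the smaller. Several things have the shape of the cork_mat; the one meant has the colours described above.

How it is judged:
By the outcome, as a careful person would: the job done as asked, in the order asked, and still so for the second after the job is handed in, with the robot touching nothing.
It also fails if it takes over 48 s, if anything falls off the work surface, if the arm or the gripper's body presses on something with over 40 N, if the wrist force passes 120 N, or if a joint passes its speed limit or range.

ROBOT

A 7-joint arm with a two-finger parallel gripper is mounted at the origin on the work surface. World frame = base frame: x ahead of the robot, y to its left, z up, the work surface at z = 0. Lengths are in mm, angles in rad, forces in N, time in s.
With the tool pointing down it reaches from about 350 to 900 mm from the base axis. Payload 19.9 kg.
Tool frame: the origin (TCP) lies at the very end of the fingers, on their centre line; the grasp point (between the pads) lies r.tcp_to_grasp behind it (r.tcp_to_grasp is the distance from the TCP to the grasp point, in mm); z points along the fingers, y is the line along which they close (so a half turn about z gives the same grasp; the last joint's range is limited). The gripper opens to 85 mm and grips with 20 to 120 N. Pads are 22 mm wide; open, the fingers measure 114 mm over their backs; the gripper's body (76 mm by 85 mm) begins 54 mm behind the grasp point. The pads swing forward as they close: fully open they stand 13 mm farther back than shut.
Start: joints at [1.248, 0.417, -0.01, 1.614, 0.005, 1.111, -0.053], TCP at [173.799, -600.329, 231.26] pointing down, gripper open.
Joint ranges: [-2.81, 2.81], [-0.39, 2.02], [-1.27, 1.25], [0.06, 2.57], [-1.19, 4.33], [0.19, 2], [-2.82, 2.82]. Speed limits (rad/s): [1.89, 1.89, 2.39, 2.39, 3.01, 3.01, 3.01].

INTERFACE

Orientations are given as a rotation vector (axis times angle).
In Python, from workcell import r gives the robot as it stands. The module is installed in compiled form; this text tells all that it offers.
- The arm moves only by the shell command python3 -m crank 'ROWS' [OPENING] [FORCE]. ROWS is JSON, a list of rows, each a list of 2 entries, a list of its own where there are three numbers: the shift along the world's x, y, z each as a share of 500 mm, from -1 to 1, then the turn, a rotation vector about the world's x, y, z each as a share of 1.5 rad, from -1 to 1. A call has 1 to 20 rows; each row is the pose to reach, as a shift and turn from the pose commanded when the call began; what a row does not reach only later rows make up. A row lasts 1/10 s, in which the tool goes at most 50 mm and 8.59 degrees, less where a joint would pass 70% of its speed; a pose out of reach is approached as far as the arm can. A call with a number of a shift or a turn outside -1 to 1 is refused whole. A call with a gripper value outside its range is refused whole. OPENING is the closure, from 0 (fully open) to 1 (shut), set as the call begins (- or left out, the last holds). The fingers move at their own pace and stop on an object; FORCE is the grip in N (left out, the last holds). Time passes only in rows, so rows that repeat a pose let the fingers close. It gives the time, the measured TCP pose, the force, the opening and the grip force at its end, in the units of the state.
- r.get_obs(): the state, without advancing time (a new reading comes with each control period).
- r.grab_frame(name): name is "scene" or "top" or "wrist"; returns a dict with "color" (400x640x3 uint8, red, green, blue), "camera_matrix" (3x3 intrinsics, pixels), "origin" and "attitude" of the camera in the world. Camera axes: x right, y up, looking along -z (the intrinsics and any distortion apply to the point x, -y, -z); pixel columns grow to the right and rows downward; lengths in mm; the calibration is good to about 2 mm. A picture is of the moment at which its call begins. There is no depth.
- r.sign_off(): hands the job in; it is judged then, once.
Trained networks look in a picture, given as the dict that the camera call returned (one of the last four; its "shot" number tells which), for a name from the list of things; names that differ only in an ending like _2 or _b are one class to them, and where a whole thing is asked for, a point or a joint stands for the part that bears it (a point fixed in the world has none). Each returns a list of dicts, best first, with "score" (0 to 1); they miss things now and then, are a little off and sometimes report something else, mostly with a low value. They report only what shows in the picture. A call takes as long as a camera call. They do not tell look-alikes from the thing itself.
- r.trace(picture, target): "mask" (400x640 bool, what is visible of it) and "rect" ([centre column, centre row, width, height] in pixels, round what is visible of it).
The state is a dict: "time_s": time; "q": joint angles; "joint_velocities": joint speeds; "effort": joint torques, N m; "tool_pos": TCP position; "ee_rot": TCP orientation; "ft_force": force on the tool from outside, world axes, zero at the start; "ft_torque": the same for the moment, N m; "finger_gap": finger opening in mm; "finger_force": force on a finger pad.
Only numpy, scipy, OpenCV 4.12 (cv2) and the standard library are available. Lean on these libraries where they do the work, as an engineer would, in place of code of your own. Each camera call takes 0.05 s, during which the arm holds its last target. There are 200 camera calls.

## Working session

There is one attempt and no reset: what is moved stays moved. The work goes in short steps, Python scripts to look and compute and a shell command to move; the robot and the scene stay as the last step left them, time stands still between calls to the robot, and variables do not carry over. Pictures are saved under pics/ and viewed, at most 10 in all, crops included, and the job is handed in when it is done.

```bash
mkdir -p pics; cat > h.py <<'E'
import numpy as np, cv2
from workcell import r
def grab(n):
    return r.grab_frame(n)
def save(f,name,box=None,s=1):
    c=f["color"][:,:,::-1]
    if box: c=c[box[1]:box[3],box[0]:box[2]]
    cv2.imwrite("pics/"+name,cv2.resize(c,None,fx=s,fy=s,interpolation=cv2.INTER_CUBIC))
def R(f):
    a=np.array(f["attitude"],float)
    return a if a.shape==(3,3) else cv2.Rodrigues(a)[0]
def proj(f,P):
    p=(np.atleast_2d(P)-f["origin"])@R(f); p=p*[1,-1,-1]
    q=p@np.array(f["camera_matrix"]).T
    return q[:,:2]/q[:,2:]
def ray(f,u,v,z):
    d=np.linalg.inv(f["camera_matrix"])@[u,v,1]; d=R(f)@(d*[1,-1,-1])
    o=np.array(f["origin"]); return o+d*(z-o[2])/d[2]
E
python3 - <<'E'
from h import *
print(r.get_obs(), r.tcp_to_grasp)
for n in("scene","top"):
    f=grab(n); save(f,n+".png"); print(n,{k:v for k,v in f.items() if k!="color"})
    for t in("red_basket","blue_basket","hook_stand","cork_mat"):
        print(t,[(round(d["score"],2),np.round(d["rect"]).tolist(),f["color"][d["mask"]].mean(0).round().tolist()) for d in r.trace(f,t)])
E
```

```text
{'time_s': 0.0, 'q': array([ 1.24753919,  0.4179761 , -0.01034751,  1.61419936,  0.0047289 ,
        1.11067461, -0.05298708]), 'joint_velocities': array([-3.36979950e-03, -8.78252371e-05, -5.42663812e-04,  4.61124623e-04,
        9.23079643e-04, -1.61773896e-03, -8.94086449e-05]), 'effort': array([-2.40040245e-03, -8.64453220e+01,  6.78048749e-01, -4.34902668e+01,
        1.90617575e-02,  7.37982657e-03, -1.20275031e-04]), 'tool_pos': array([ 173.68618854, -600.01286676,  230.64815207]), 'ee_rot': array([-3.10926090e+00, -4.41067887e-01,  4.26080927e-04]), 'ft_force': array([-0.13142008,  0.10586607,  0.05656145]), 'ft_torque': array([-0.03333145,  0.00377952, -0.03399462]), 'finger_force': 0.0, 'finger_gap': 85.51317202295206} 18.700000000000003
scene {'camera_matrix': array([[481.73110797,   0.        , 317.21326137],
       [  0.        , 481.73110797, 199.42294955],
       [  0.        ,   0.        ,   1.        ]]), 'origin': array([1206.7005639 ,  462.41801571,  809.75473053]), 'attitude': array([0.44244056, 0.90212491, 2.09723074]), 'shot': 1}
red_basket [(0.89, [345.0, 147.
[... 354 characters left out ...]
0])]
top {'camera_matrix': array([[482.73761159,   0.        , 314.39367593],
       [  0.        , 482.73761159, 206.85468814],
       [  0.        ,   0.        ,   1.        ]]), 'origin': array([ 353.89748813,  -29.98575137, 1046.43214891]), 'attitude': array([ 0.1837905 , -0.17158304, -1.48293248]), 'shot': 2}
red_basket [(0.94, [335.0, 282.0, 46.0, 49.0], [80.0, 27.0, 23.0]), (0.58, [259.0, 206.0, 39.0, 34.0], [79.0, 27.0, 24.0])]
blue_basket [(0.93, [184.0, 193.0, 44.0, 34.0], [31.0, 42.0, 65.0])]
hook_stand [(0.9, [225.0, 186.0, 118.0, 87.0], [51.0, 48.0, 45.0])]
cork_mat [(0.95, [377.0, 206.0, 52.0, 52.0], [116.0, 85.0, 52.0]), (0.58, [444.0, 169.0, 54.0, 45.0], [33.0, 95.0, 84.0])]
```

View pics/scene.png

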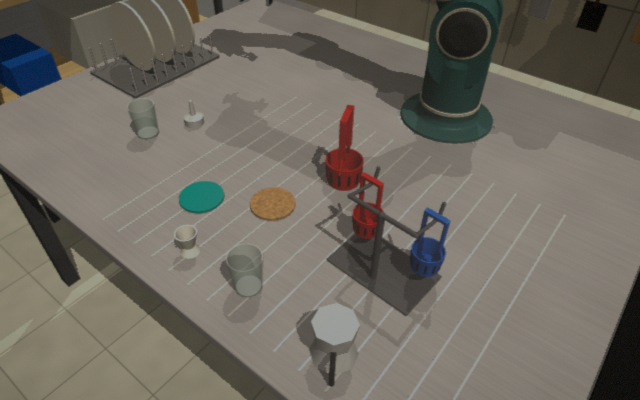

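View pics/top.png

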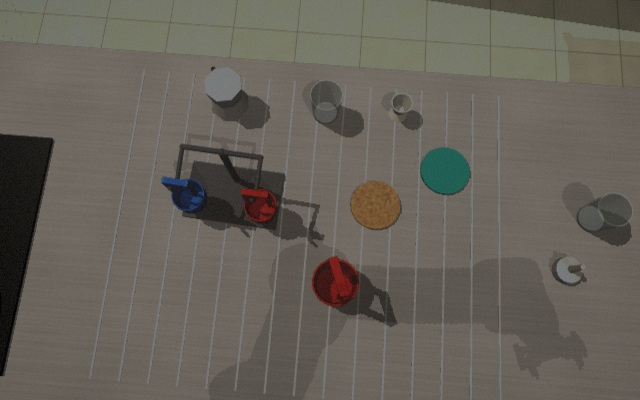

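The top view shows two red baskets. The one at (260,205) hangs on the hook and the one at (335,282) stands on the table and looks larger. There are also two discs, cork at (376,205) and teal at (444,170). The job needs the smaller hanging red basket and the cork disc, so I'll confirm both in an enlarged crop.

```bash
python3 - <<'E'
from h import *
f=grab("top"); g=grab("scene")
a=cv2.resize(f["color"][130:320,150:410,::-1],None,fx=3,fy=3,interpolation=cv2.INTER_CUBIC)
b=cv2.resize(g["color"][155:315,315:455,::-1],None,fx=3.5,fy=3.5,interpolation=cv2.INTER_CUBIC)
cv2.imwrite("pics/ct.png",a);cv2.imwrite("pics/cs.png",b)
for F in(f,g):
  for d in r.trace(F,"cork_mat")[:2]:
    ys,xs=np.nonzero(d["mask"]); P=np.array([ray(F,u,v,8) for u,v in zip(xs,ys)])
    print("mat",P.mean(0),np.ptp(P,0), F["color"][d["mask"]].mean(0).round())
for d in r.trace(f,"red_basket"):
    ys,xs=np.nonzero(d["mask"]);P=np.array([ray(f,u,v,90) for u,v in zip(xs,ys)]); print("red",P.mean(0),np.ptp(P,0))
E
```

```text
mat [ 703.0817196  -297.01054028    8.        ] [109.46758282 110.20737863   0.        ] [33. 95. 84.]
mat [ 611.56845411 -145.21414059    8.        ] [108.91322963 107.22829885   0.        ] [117.  86.  52.]
mat [ 615.19667759 -139.91505302    8.        ] [1.12516709e+02 1.13954549e+02 2.27373675e-13] [146. 110.  70.]
mat [ 707.7659622  -291.72570338    8.        ] [1.10646362e+02 1.13442205e+02 2.27373675e-13] [ 31. 121. 108.]
red [571.76135622  98.26274871  90.        ] [7.16898089e+01 7.74908236e+01 2.27373675e-13]
red [429.85672157 -65.62398147  90.        ] [9.83179342e+01 9.14005062e+01 1.13686838e-13]
```

View pics/ct.png

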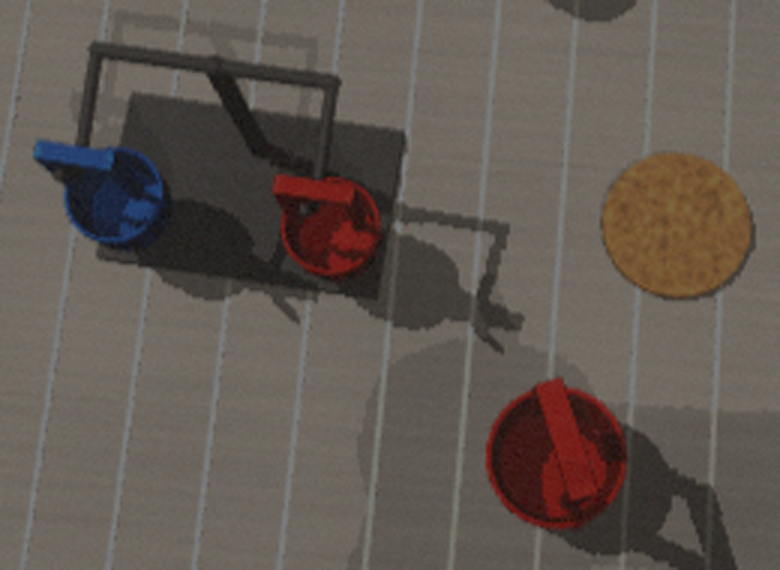

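View pics/cs.png

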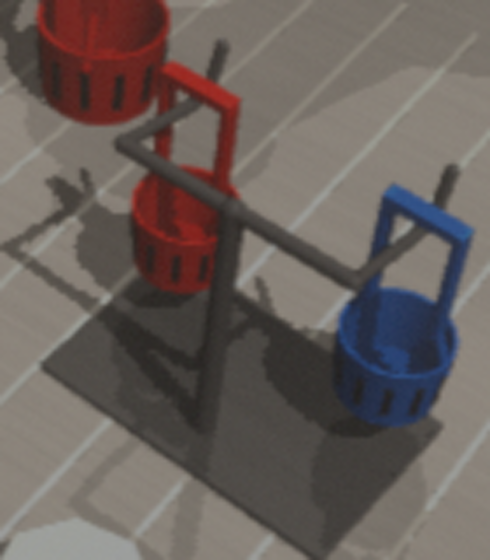

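The crops confirm it. The hanging red basket, with its bar around top (254,193), is smaller than the standing one (rim about 46 px against 30 px), and the cork disc is orange-brown. Next I'll fit the red basket and stand poses by silhouette in both views.

```bash
cat > fit.py <<'E'
from h import *
from scipy.optimize import minimize
def box(x0,x1,y0,y1,z0,z1): return np.array([[x,y,z] for x in(x0,x1) for y in(y0,y1) for z in(z0,z1)],float)
t=np.linspace(0,2*np.pi,40)
cup=np.r_[np.c_[30*np.cos(t),30*np.sin(t),0*t],np.c_[34*np.cos(t),34*np.sin(t),0*t+48]]
bask=[cup,box(-6,6,19,25,40,144),box(-6,6,-25,-19,40,144),box(-6,6,-25,25,136,144)]
def place(P,p,z): c,s=np.cos(p[2]),np.sin(p[2]); return np.c_[P[:,0]*c-P[:,1]*s+p[0],P[:,0]*s+P[:,1]*c+p[1],P[:,2]+z]
def render(f,parts,p,z,S=4,off=(0,0)):
    m=np.zeros((400*S,640*S),np.uint8)
    for P in parts:
        q=((proj(f,place(P,p,z))+off+.5)*S).astype(np.int32); cv2.fillConvexPoly(m,cv2.convexHull(q),1)
    return cv2.resize(m.astype(np.float32),(640,400),interpolation=cv2.INTER_AREA)
def mask(f,name,k):
    d=r.trace(f,name); return d
def fit(fs,ms,parts,z,p0):
    def cost(p): return sum((abs(render(f,parts,p,z)-m).sum()/m.sum()) for f,m in zip(fs,ms))
    sim=np.array([p0]+[np.add(p0,e) for e in((15,0,0),(0,15,0),(0,0,.2))])
    o=minimize(cost,p0,method="Nelder-Mead",options=dict(initial_simplex=sim,xatol=.05,fatol=1e-4)); return o.x,o.fun
E
python3 - <<'E'
from fit import *
f=grab("top"); g=grab("scene")
def redm(F,d): 
    return d["mask"].astype(np.float32)
td=min(r.trace(f,"red_basket"),key=lambda d:d["rect"][0]); sd=max(r.trace(g,"red_basket"),key=lambda d:d["rect"][0])
tm,sm=redm(f,td),redm(g,sd)
for fs,ms in(([f,g],[tm,sm]),([f],[tm]),([g],[sm])): print("red",fit(fs,ms,bask,44,[560,90,-.15]))
tb,sb=[r.trace(F,"blue_basket")[0]["mask"].astype(np.float32) for F in(f,g)]
for fs,ms in(([f,g],[tb,sb]),([f],[tb]),([g],[sb])): print("blue",fit(fs,ms,bask,44,[580,240,-.15]))
st=[box(-100,30,-105,105,0,6),box(-6,6,-6,6,0,184),box(-4,4,-79,79,176,184)]+[box(-82,4,s*75-4,s*75+4,172,180) for s in(1,-1)]+[box(-91,-83,s*75-4,s*75+4,172,208) for s in(1,-1)]
ts,ss=[r.trace(F,"hook_stand")[0]["mask"].astype(np.float32) for F in(f,g)]
# add the baskets to both sides so occlusion is harmless
for fs,ms in(([f,g],[ts,ss]),([f],[ts]),([g],[ss])): print("stand",fit(fs,ms,st,0,[630,160,-.15]))
# base corners
print([ray(f,150+u/3,130+v/3,6).round(1).tolist() for u,v in((132,93),(405,131),(378,298),(97,255))])
E
```

```text
Traceback (most recent call last):
ValueError: min() iterable argument is empty
```

```bash
python3 - <<'E'
from fit import *
def get(cam,name,ok):
    for _ in range(5):
        F=grab(cam)
        for d in r.trace(F,name):
            if ok(d["rect"]): return F,d["mask"].astype(np.float32)
    raise SystemExit("none "+cam+name)
def pair(name,okt,oks):
    a,b=get("top",name,okt),get("scene",name,oks); return [a[0],b[0]],[a[1],b[1]]
T=lambda x:True
def run(lbl,fm,parts,z,p0):
    fs,ms=fm
    for k in([0,1],[0],[1]):
        p,c=fit([fs[i] for i in k],[ms[i] for i in k],parts,z,p0); print(lbl,k,p.round(3),round(c,3))
run("red",pair("red_basket",lambda q:abs(q[0]-259)<15 and q[1]<230,lambda q:abs(q[0]-367)<10 and q[1]>190),bask,44,[560,90,-.15])
run("blue",pair("blue_basket",T,T),bask,44,[580,240,-.15])
st=[box(-100,30,-105,105,0,6),box(-6,6,-6,6,0,184),box(-4,4,-79,79,176,184)]+[box(-82,4,s*75-4,s*75+4,172,180) for s in(1,-1)]+[box(-91,-83,s*75-4,s*75+4,172,208) for s in(1,-1)]
run("stand",pair("hook_stand",T,T),st,0,[630,160,-.15])
f=grab("top")
print([ray(f,150+u/3,130+v/3,6).round(1).tolist() for u,v in((132,93),(405,131),(378,298),(97,255))])
E
```

```text
red [0, 1] [ 5.7209e+02  9.7988e+01 -4.2000e-02] 0.403
red [0] [ 5.7143e+02  9.7191e+01 -9.8000e-02] 0.074
red [1] [ 5.72688e+02  9.90860e+01 -5.40000e-02] 0.322
blue [0, 1] [ 5.81778e+02  2.48774e+02 -1.68000e-01] 1.318
blue [0] [6.10889e+02 1.84163e+02 5.70000e-02] 0.759
blue [1] [ 5.81677e+02  2.48427e+02 -1.49000e-01] 0.097
stand [0, 1] [ 6.46234e+02  1.68329e+02 -6.40000e-02] 0.732
stand [0] [ 6.47202e+02  1.68376e+02 -6.20000e-02] 0.445
stand [1] [ 6.42902e+02  1.69037e+02 -6.10000e-02] 0.251
[[679.7, 268.2, 6.0], [666.7, 60.2, 6.0], [538.5, 67.8, 6.0], [553.7, 276.7, 6.0]]
```

```bash
python3 -m crank '[[[0,0,0.12],[0,0,0]],[[0.4,0.7,0.12],[0,0,-0.12]],[[0.4,0.7,0.12],[0,0,-0.12]],[[0.4,0.7,0.12],[0,0,-0.12]],[[0.4,0.7,0.12],[0,0,-0.12]],[[0.4,0.7,0.12],[0,0,-0.12]],[[0.4,0.7,0.12],[0,0,-0.12]],[[0.4,0.7,0.12],[0,0,-0.12]],[[0.4,0.7,0.12],[0,0,-0.12]],[[0.4,0.7,0.12],[0,0,-0.12]],[[0.4,0.7,0.12],[0,0,-0.12]]]' 0
```

```text
time_s: 2.65
tool_pos: [374.3, -249.5, 291.5]
ee_rot: [3.137, 0.164, 0.0]
ft_force: [-0.5, -0.5, 0.5]
finger_gap: 85.1
finger_force: 0.0
```

```bash
python3 -m crank '[[[0.396,0.697,0],[0,0,-0.118]],[[0.396,0.697,0],[0,0,-0.118]],[[0.396,0.697,0],[0,0,-0.118]],[[0.396,0.697,0],[0,0,-0.118]],[[0.396,0.697,0],[0,0,-0.118]],[[0.396,0.697,0],[0,0,-0.118]],[[0.396,0.697,0],[0,0,-0.118]],[[0.396,0.697,0],[0,0,-0.118]],[[0.396,0.697,0],[0,0,-0.118]],[[0.396,0.697,0],[0,0,-0.118]],[[0.396,0.697,0],[0,0,-0.118]]]'; python3 - <<'E'
from fit import *
f=grab("wrist"); m=render(f,bask,[572,98,-.075],44)
e=cv2.Canny((m>.5).astype(np.uint8)*255,50,150); f2=dict(f); f2["color"]=f["color"].copy(); f2["color"][e>0]=[0,255,0]
save(f2,"w.png")
from scipy.spatial.transform import Rotation as Ro
o=r.get_obs(); print(o["tool_pos"],o["ee_rot"],o["q"],o["time_s"]); M=Ro.from_rotvec(o["ee_rot"]).as_matrix(); print(M, f["origin"])
for d in r.trace(f,"red_basket"):
    print(d["score"],d["rect"]); print(fit([f],[d["mask"].astype(np.float32)],bask,44,[572,98,-.075]))
E
```

```text
time_s: 3.75
tool_pos: [571.8, 96.2, 290.8]
ee_rot: [3.139, -0.121, -0.001]
ft_force: [0.9, -0.7, 0.0]
finger_gap: 85.3
finger_force: 0.0
[571.72805773  95.90013625 291.0439455 ] [ 3.13830887e+00 -1.21983144e-01 -6.33294656e-04] [ 0.22129553  0.33232927 -0.5568548   1.64298888  0.18543134  1.21991334
 -2.02364047] 3.8
[[ 9.96982869e-01 -7.76206645e-02 -4.38477732e-04]
 [-7.76210330e-02 -9.96982532e-01 -8.97579407e-04]
 [-3.67483929e-04  9.28906386e-04 -9.99999501e-01]] [644.29164817  89.19970812 433.79677398]
0.91 [318.8, 179.2, 56.6, 61.1]
(array([ 5.71594444e+02,  9.66826216e+01, -6.43746840e-02]), np.float64(0.1828462779521942))
0.75 [450.3, 265.9, 97.8, 89.5]
(array([5.97225828e+02, 9.12509873e+01, 4.84241537e-02]), np.float64(1.874765157699585))
```

View pics/w.png

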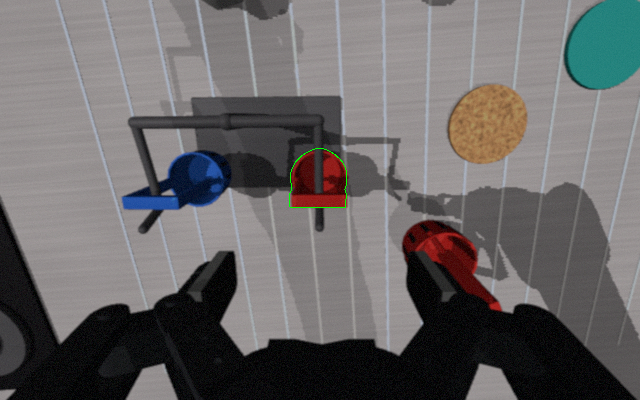

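The wrist view shows the model outline at (318,180) lying right on the red basket, bar at (318,201). The opened fingers are at (220,280) and (425,280). I'll descend now.

```bash
python3 -m crank '[[[0,0.002,-0.05],[0,0,0]],[[0,0.002,-0.1],[0,0,0]],[[0,0.002,-0.15],[0,0,0]],[[0,0.002,-0.19],[0,0,0]],[[0,0.002,-0.23],[0,0,0]],[[0,0.002,-0.26],[0,0,0]],[[0,0.002,-0.28],[0,0,0]],[[0,0.002,-0.28],[0,0,0]]]' 0
```

```text
time_s: 4.65
tool_pos: [571.4, 98.5, 150.4]
ee_rot: [3.139, -0.119, -0.002]
ft_force: [-0.2, -0.5, 0.2]
finger_gap: 85.3
finger_force: 0.0
```

```bash
python3 -m crank '[[[0,0,0],[0,0,0]],[[0,0,0],[0,0,0]],[[0,0,0],[0,0,0]],[[0,0,0],[0,0,0]],[[0,0,0],[0,0,0]],[[0,0,0],[0,0,0]],[[0,0,0],[0,0,0]],[[0,0,0],[0,0,0]]]' 1 30
```

```text
time_s: 5.45
tool_pos: [572.2, 99.2, 152.1]
ee_rot: [-3.139, 0.118, -0.002]
ft_force: [-1.7, -0.4, 7.3]
finger_gap: 49.5
finger_force: 32.6
```

```bash
python3 -m crank '[[[0,0,0.01],[0,0,0]],[[0,0,0.025],[0,0,0]],[[0,0,0.045],[0,0,0]],[[0,0,0.065],[0,0,0]],[[0,0,0.085],[0,0,0]],[[0,0,0.096],[0,0,0]],[[0,0,0.096],[0,0,0]],[[0,0,0.096],[0,0,0]]]'; python3 - <<'E'
from fit import *
f=grab("scene"); g=grab("wrist")
print(r.get_obs()["tool_pos"])
for F in(f,g):
  for d in r.trace(F,"red_basket"): print(F["shot"],d["score"],np.round(d["rect"]))
a=f["color"][130:310,315:465,::-1]; b=g["color"][100:350,100:500,::-1]
a=cv2.resize(a,None,fx=2.2,fy=2.2,interpolation=cv2.INTER_CUBIC); b=cv2.resize(b,(450,396)[:2]); b=cv2.resize(b,(450,a.shape[0]))
cv2.imwrite("pics/l.png",np.hstack([a,b]))
E
```

```text
time_s: 6.25
tool_pos: [571.7, 99.1, 199.1]
ee_rot: [3.139, -0.118, -0.0]
ft_force: [-0.8, 0.3, -0.1]
finger_gap: 49.3
finger_force: 31.9
[571.5787515   99.08109054 198.82287993]
15 0.93 [370. 189.  32.  68.]
15 0.59 [344. 146.  38.  82.]
16 0.93 [472. 286. 106.  80.]
16 0.75 [322. 238. 113. 138.]
```

View pics/l.png

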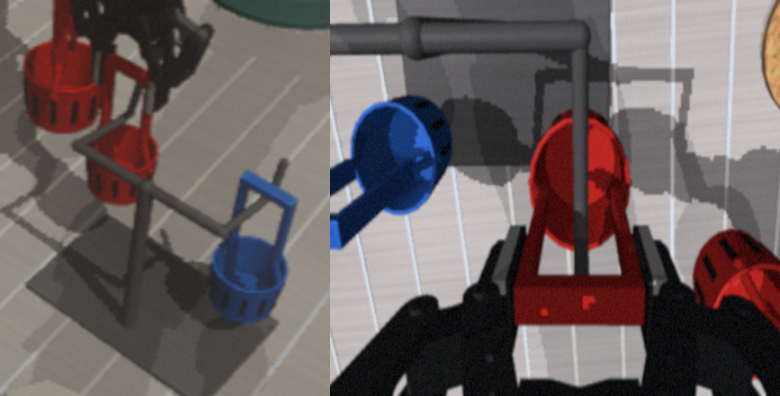

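Left half: the red basket is lifted with its bar well above the wire at (125,75). Right half: the bar at (580,300) is held between the pads and the hook wire passes under it. The rise of 47 mm is within the 28–70 mm window, so I'll draw it off along the stand's -x.

```bash
python3 -m crank '[[[-0.02,0.001,0],[0,0,0]],[[-0.05,0.003,0],[0,0,0]],[[-0.09,0.005,0],[0,0,0]],[[-0.13,0.008,0],[0,0,0]],[[-0.17,0.01,0],[0,0,0]],[[-0.19,0.011,0],[0,0,0]],[[-0.2,0.012,0],[0,0,0]],[[-0.2,0.012,0],[0,0,0]]]'; python3 - <<'E'
from fit import *
o=r.get_obs(); print(o["tool_pos"],o["ee_rot"])
for c in("top","scene"):
  f=grab(c)
  for d in r.trace(f,"blue_basket"): print(c,d["score"],np.round(d["rect"]))
  for d in r.trace(f,"red_basket"): print(c,d["score"],np.round(d["rect"]))
  for d in r.trace(f,"cork_mat"):
    ys,xs=np.nonzero(d["mask"]); P=np.array([ray(f,u,v,8) for u,v in zip(xs,ys)]); print("mat",P.mean(0),np.ptp(P,0))
E
```

```text
time_s: 7.25
tool_pos: [471.7, 105.2, 199.4]
ee_rot: [3.139, -0.118, 0.001]
ft_force: [0.7, 0.4, -0.8]
finger_gap: 49.4
finger_force: 31.9
[471.71444959 105.15443611 199.42042299] [ 3.13928046e+00 -1.18011712e-01  5.68174553e-04]
top 0.68 [334. 281.  46.  50.]
mat [ 611.67670124 -144.50980185    8.        ] [107.83478374 105.03010775   0.        ]
mat [ 703.2208039  -297.73630602    8.        ] [109.65216829 110.26438042   0.        ]
scene 0.97 [430. 244.  39.  67.]
scene 0.84 [397. 167.  30.  64.]
scene 0.7 [344. 149.  39.  83.]
mat [ 707.71782894 -290.88296372    8.        ] [1.12223235e+02 1.14134341e+02 2.27373675e-13]
mat [ 618.21385371 -137.87948381    8.        ] [1.07148608e+02 1.06301435e+02 2.27373675e-13]
```

```bash
python3 -m crank '[[[0.03,-0.05,0],[0,0,0]],[[0.08,-0.14,0],[0,0,0]],[[0.13,-0.23,0],[0,0,0]],[[0.18,-0.32,0],[0,0,0]],[[0.23,-0.4,0],[0,0,0]],[[0.265,-0.46,0],[0,0,0]],[[0.28,-0.486,0],[0,0,0]],[[0.284,-0.494,0],[0,0,0]],[[0.284,-0.494,0],[0,0,0]],[[0.284,-0.494,-0.03],[0,0,0]],[[0.284,-0.494,-0.07],[0,0,0]],[[0.284,-0.494,-0.11],[0,0,0]],[[0.284,-0.494,-0.135],[0,0,0]],[[0.284,-0.494,-0.14],[0,0,0]],[[0.284,-0.494,-0.14],[0,0,0]]]'; python3 - <<'E'
from fit import *
fs=[grab("top"),grab("scene")]; a=fs[0]["color"][130:330,290:470,::-1]; b=fs[1]["color"][100:300,200:400,::-1]
cv2.imwrite("pics/m.png",np.hstack([cv2.resize(x,(390,400),interpolation=cv2.INTER_CUBIC) for x in(a,b)]))
print(r.get_obs()["tool_pos"])
E
```

```text
time_s: 9.15
tool_pos: [613.7, -141.2, 129.2]
ee_rot: [-3.139, 0.117, 0.001]
ft_force: [-0.3, -0.5, -0.9]
finger_gap: 49.2
finger_force: 31.9
[ 614.23944616 -141.63211634  130.1082445 ]
```

View pics/m.png

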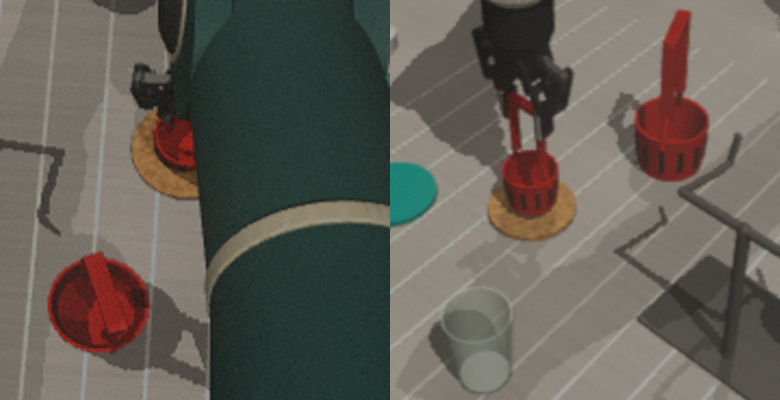

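The right half shows the basket just above the mat at (530,205), well inside its outline. Now I'll lower slowly until contact.

```bash
python3 -m crank '[[[0,0,-0.006],[0,0,0]],[[0,0,-0.012],[0,0,0]],[[0,0,-0.018],[0,0,0]],[[0,0,-0.021],[0,0,0]],[[0,0,-0.021],[0,0,0]],[[0,0,-0.021],[0,0,0]]]'
```

```text
time_s: 9.85
tool_pos: [613.8, -141.8, 118.8]
ee_rot: [-3.139, 0.118, 0.0]
ft_force: [-0.7, 0.1, -1.8]
finger_gap: 49.6
finger_force: 31.9
```

```bash
python3 -m crank '[[[0,0,-0.002],[0,0,0]],[[0,0,-0.004],[0,0,0]],[[0,0,-0.004],[0,0,0]],[[0,0,-0.004],[0,0,0]]]'; python3 -m crank '[[[0,0,-0.002],[0,0,0]],[[0,0,-0.003],[0,0,0]],[[0,0,-0.003],[0,0,0]],[[0,0,-0.003],[0,0,0]]]'
```

```text
time_s: 10.25
tool_pos: [613.8, -141.9, 116.8]
ee_rot: [-3.139, 0.118, 0.0]
ft_force: [0.9, 0.2, -0.8]
finger_gap: 49.4
finger_force: 31.9
time_s: 10.65
tool_pos: [614.3, -141.9, 116.4]
ee_rot: [3.139, -0.118, 0.002]
ft_force: [-4.2, 0.6, 13.2]
finger_gap: 49.7
finger_force: 33.5
```

Contact is made at 13 N. I'll ease off slightly and open.

```bash
python3 -m crank '[[[0,0,0.001],[0,0,0]],[[0,0,0.002],[0,0,0]],[[0,0,0.002],[0,0,0]]]' - 20;  python3 -m crank '[[[0,0,0],[0,0,0]],[[0,0,0],[0,0,0]],[[0,0,0],[0,0,0]],[[0,0,0],[0,0,0]],[[0,0,0],[0,0,0]],[[0,0,0],[0,0,0]],[[0,0,0],[0,0,0]]]' 0
```

```text
time_s: 10.95
tool_pos: [613.9, -141.9, 116.4]
ee_rot: [-3.139, 0.118, -0.0]
ft_force: [0.0, -0.6, 2.9]
finger_gap: 49.6
finger_force: 32.3
time_s: 11.65
tool_pos: [613.8, -141.8, 116.3]
ee_rot: [-3.139, 0.118, 0.0]
ft_force: [0.3, 0.2, -0.7]
finger_gap: 85.4
finger_force: 0.0
```

Rise straight up, then move the arm aside so the cameras can see.

```bash
python3 -m crank '[[[0,0,0.03],[0,0,0]],[[0,0,0.08],[0,0,0]],[[0,0,0.15],[0,0,0]],[[0,0,0.23],[0,0,0]],[[0,0,0.31],[0,0,0]],[[0,0,0.36],[0,0,0]],[[0,-0.1,0.36],[0,0,0]],[[0,-0.2,0.36],[0,0,0]],[[0,-0.3,0.36],[0,0,0]],[[0,-0.4,0.36],[0,0,0]],[[0,-0.5,0.36],[0,0,0]],[[0,-0.5,0.36],[0,0,0]],[[0,-0.5,0.36],[0,0,0]]]'; python3 - <<'E'
from fit import *
fs=[grab("top"),grab("scene")]; a=fs[0]["color"][130:330,150:470,::-1]; b=fs[1]["color"][130:310,190:470,::-1]
cv2.imwrite("pics/e.png",np.hstack([cv2.resize(x,(400,260),interpolation=cv2.INTER_CUBIC) for x in(a,b)]))
for F in fs:
  for n in("red_basket","blue_basket"):
    for d in r.trace(F,n):
      print(F["shot"],n,d["score"],np.round(d["rect"]),end=" ")
      if n=="red_basket": print(fit([F],[d["mask"].astype(np.float32)],bask,8,[614,-142,-.07]),end="")
      print()
E
```

```text
time_s: 12.95
tool_pos: [613.4, -392.7, 296.8]
ee_rot: [-3.139, 0.121, -0.0]
ft_force: [0.4, 0.2, -0.1]
finger_gap: 85.2
finger_force: 0.0
21 red_basket 0.96 [334. 281.  50.  50.] (array([420.09333053, -70.65130791,   1.20949318]), np.float64(0.4898393750190735))
21 red_basket 0.64 [380. 199.  32.  35.] (array([ 6.13589373e+02, -1.42054755e+02, -1.11380481e-01]), np.float64(0.07871923595666885))
21 blue_basket 0.72 [376. 204.  49.  52.] 
21 blue_basket 0.56 [185. 194.  44.  35.] 
22 red_basket 0.89 [345. 151.  37.  84.] (array([ 4.46247019e+02, -4.89868977e+01, -2.49461991e-01]), np.float64(0.4953393340110779))
22 red_basket 0.55 [273. 182.  27.  60.] (array([ 6.13660403e+02, -1.40097824e+02, -1.21974844e-01]), np.float64(0.06917104125022888))
22 blue_basket 0.56 [430. 243.  42.  66.]
```

View pics/e.png

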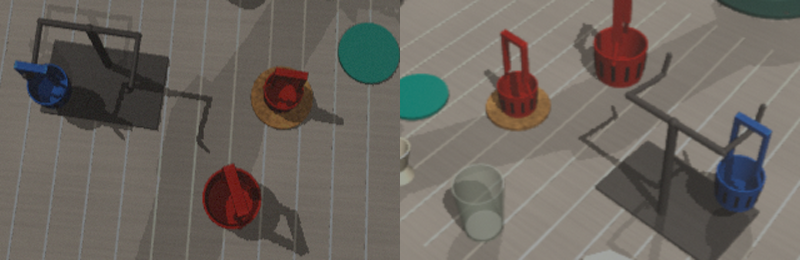

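The red basket stands upright in the middle of the cork mat (left half (283,95), right half (518,95)). The blue basket still hangs on its hook and the arm is clear. I'll hand in.

```bash
python3 -c "
from workcell import r
print(r.sign_off())"
```

```text
the job is handed in; nothing more can be done
None
```

The smaller red basket is off its hook and stands upright in the middle of the cork mat, released. The blue one still hangs on its hook, and the job was handed in at about 13 s of the 48 s allowed.

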